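# Move a clipped-in battery pack from its charger to the blood-bag mixer

### The arm

A 6-joint arm with a two-finger parallel gripper is mounted at the origin on the work surface. World frame = base frame: x ahead of the robot, y to its left, z up, the work surface at z = 0. Lengths are in mm, angles in rad, forces in N, time in s.
With the tool pointing down it reaches from about 275 to 750 mm from the base axis. Payload 10.2 kg.
Tool frame: the origin (TCP) lies between the finger pads; the fingertips stand 19 mm ahead of it and the grasp point (between the pads) is the TCP (manip.tcp_to_tips is the distance from the TCP to the fingertips, in mm); z points along the fingers, y is the direction in which the jaws open and shut (so a half turn about z gives the same grasp; the last joint's range is limited). The gripper opens to 85 mm and grips with 20 to 120 N. Pads are 22 mm wide; open, the fingers measure 114 mm over their backs; the gripper's body (76 mm by 85 mm) begins 54 mm behind the grasp point. The pads swing forward as they close: fully open they stand 13 mm farther back than shut.
Start: joints at [0.894, 0.313, 1.498, -0, 1.331, -0.223], TCP at [230.165, 471.864, 250.294] pointing down, gripper open.
Joint ranges: [-2.94, 2.94], [-0.97, 2.17], [0.19, 2.56], [-1.23, 4.37], [0.02, 3.11], [-2.88, 2.88]. Speed limits (rad/s): [2.39, 2.39, 3.01, 3.14, 3.14, 3.14].

### API

Orientations are given as a 3x3 rotation matrix whose columns are the frame's x, y, z axes.
In Python, from station import manip, cams, job gives the robot as it stands.
- The arm moves only by the tool play_rows, never from a script. Its arguments are lists of equal length, an entry for each row: "grip": the finger opening in mm, from 0 to 85.4; "offset": the shift along the world's x, y, z in mm, a list of three; "yaw": the turn about the world's z in degrees. In form: {"grip": [grip, ...], "offset": [[dx, dy, dz], ...], "yaw": [yaw, ...]}. A call has 1 to 12 rows; each row is the pose to reach, as a shift and turn from the pose commanded when the call began; what a row does not reach only later rows make up. A row lasts 1/8 s, in which the tool goes at most 62.5 mm and 10.7 degrees, less where a joint would pass 70% of its speed; a pose out of reach is approached as far as the arm can. A call with a gripper value outside its range is refused whole. The fingers move at their own pace and stop on an object; "grip_force" is the grip in N (left out, the last holds). Time passes only in rows, so rows that repeat a pose let the fingers close. It gives the time, the measured TCP pose, the force and the opening at its end, in the units of the state.
- manip.sense(): the state, without advancing time (a new reading comes with each control period).
- cams.read_camera(name): name is "scene" or "top" or "wrist"; returns the picture (400x640x3 uint8, red, green, blue); there is no depth.
- cams.camera_info(name): a dict with "mtx" (3x3 intrinsics, pixels), "eye" and "attitude" of the camera in the world. Camera axes: x right, y up, looking along -z (the intrinsics and any distortion apply to the point x, -y, -z); pixel columns grow to the right and rows downward; lengths in mm; the calibration is good to about 2 mm. The wrist camera is an equidistant fisheye: a pixel r from the principal point sees the ray r / f radians off the axis. A picture is of the moment at which its call begins: read the wrist's pose just before it. camera_info takes no time and is no camera call; for the wrist camera it gives the pose at the moment of the call.
- job.close_job(): hands the job in, once; it reports no verdict.
The state is a dict: "time": time; "joint_positions": joint angles; "dq": joint speeds; "tau": joint torques, N m; "ee_pos": TCP position; "tool_rot": TCP orientation; "contact_force": force on the tool from outside, world axes, zero at the start; "torque": the same for the moment, N m; "grip_width": finger opening in mm.
Only numpy, scipy, OpenCV 4.12 (cv2) and the standard library are available. Lean on these libraries where they do the work, as an engineer would, in place of code of your own. Each camera call takes 0.05 s, during which the arm holds its last target. There are 200 camera calls.

### The job

Press the charger's catch so that the battery pack pops loose, slide it off the charger's rail, and slide it onto the rail of the blood-bag mixer until the mixer's catch clicks up behind it. Push with feeling and stop at the click: do not ram the rubber buffer at the end or lean hard on either machine, and leave the other things on the table where they are.

Things in the scene. Friction and masses are not known exactly. Their poses are not given: they have to be found in the camera images.
- pack_center (a point): centre (half-way up) of the battery pack: plain grey block 64 mm long (x, along the rail), 40 wide (y), 62 high, with a black foot plate 64 x 56 x 6 mm at its bottom; 0.15 to 0.31 kg; same either way round. Grip it from above across the 40 mm. Starts clipped into the charger, its centre 31 mm above the rail floor.
- charger: white charger, fixed, left or right of the mixer: a rail in front of a plain block 70 x 130 x 89 mm (its x = 70..140 mm). Origin on the table under the rail; x runs along the rail, inwards from its open end, z up. The rail floor is 30 mm above the table, from x = -70 to 90 mm, with a channel 59 mm wide for the pack's foot.
- charger_catch_pad (a point): top middle of the charger catch's finger pad: ribbed grey pad 28 mm (along the rail) x 44 mm, in front of the rail's open end at x = -88, y = 0, z = 28 mm in the charger's frame. One piece with a steel tooth that stands 5 mm out of the rail floor just behind the pack (x = -6 to -1). Press it straight down and hold a moment.
- charger_catch (a joint): how far the charger's catch is down, m: 0 up, 0.008 at its stop; 2.7 N of spring at first, 4 N at the bottom, plus 1 to 2 N of rubbing. From 0.0055 on the tooth is clear of the pack. It springs up when nothing lies on it.
- mixer: grey blood-bag mixer, fixed: a rail just like the charger's in front of a housing 170 x 160 x 85 mm with a clear tray on a post, 124 mm high in all (its x = 115..285 mm). Origin on the table under the rail; x runs along the rail, inwards from its open end, z up. Rail floor 30 mm above the table, x = -70 to 115 mm, channel 59 mm wide.
- mixer_catch (a joint): how far the mixer's catch is down, m: 0 up, 0.008 at its stop. The pack's foot presses it down 0.003 to 0.0055 as it slides over its ramp (3 N spring); it springs back to 0, the click, once the pack is past. Its finger pad, 44 mm wide, juts out before the rail's open end.
- mixer_buffer (a joint): how far the rubber buffer at the end of the mixer's rail is squashed, m: 0 untouched; 8 N per mm. More than 0.002 counts as ramming.
- tape_roll: loose roll of paper tape, 56 mm across, 18 mm high, lying flat between the two machines; origin under its centre
- clamp_a: small loose blue plastic tube clamp, 50 x 16 x 16 mm, on the table between the two machines; origin under its centre
- clamp_b: a second such clamp, nearer the robot
- tube_rack: loose tube rack, 75 x 200 mm, with capped tubes 120 mm high, standing on the right side, its long side pointing away from the robot; origin under its centre
- jug: tall white disinfectant bottle, 90 mm across, 220 mm high, on the left side; origin under its centre
- charger_mouth (a point): start of the lips of the charger's rail, on the rail floor, at x = -30 mm in its frame. From here to x = 64 mm lips overhang the foot (underside 8 mm, top 12 mm above the floor; gap between the lips 47 mm, outside width 75 mm), so the pack moves only along x. Towards the open end there are no lips.
- charger_leadin (a point): middle of the lipless lead-in of the charger's rail, on the rail floor, at x = -50 mm in its frame: 40 mm of floor (x = -70 to -30) between guides 8 mm high that flare from 59 to about 75 mm apart. A pack is lifted off or set down here with its centre at x = -64 mm or less.
- mixer_mouth (a point): start of the lips of the mixer's rail, on the rail floor, at x = -30 mm in its frame. From here to x = 64 mm lips overhang the foot (underside 8 mm, top 12 mm above the floor; gap between the lips 47 mm, outside width 75 mm), so the pack moves only along x. Towards the open end there are no lips.
- mixer_leadin (a point): middle of the lipless lead-in of the mixer's rail, on the rail floor, at x = -50 mm in its frame: 40 mm of floor (x = -70 to -30) between guides 8 mm high that flare from 59 to about 75 mm apart. A pack is lifted off or set down here with its centre at x = -64 mm or less.
- charger_seat (a point): rail floor under the clipped-in pack's centre, x = 32 mm in the charger's frame. The pack fills x = -1 to 64 mm. A sprung ejector (about 5 N) pushes it about 12 mm towards the open end while the catch is held down; it then lies over the tooth and stays loose, and is pulled out by hand against 1 to 4 N of drag.
- mixer_end (a point): a mark on the mixer's rail floor, x = 31 mm. Catch and end stop are one adjustable unit of unknown place: the click comes with the pack's centre 12 mm before to 28 mm past this. A plunger pushes back (3 to 5 N) from 11 mm before the click, ramp and rubbing add 2 to 5 N; 2 mm past the click the rubber buffer stops the pack and the force climbs steeply.
Mind the look-alikes: they are no part of the job. What is shaped like the part that bears pack_center but blue or green is not meant.

How it is judged:
By the outcome, as a careful person would: the job done as asked, in the order asked, and still so for the second after the job is handed in, with the robot touching nothing.
It also fails if it takes over 70 s, if anything falls off the work surface, if the arm or the gripper's body presses on something with over 40 N, if the wrist force passes 120 N, or if a joint passes its speed limit or range.

## Working session

There is one attempt and no reset: what is moved stays moved. The work goes in short steps, Python scripts to look and compute and a tool call to move; the robot and the scene stay as the last step left them, time stands still between calls to the robot, and variables do not carry over. Pictures are saved under pics/ and viewed, about 8 in all and at most 12, crops included, and the job is handed in when it is done.

Besides the shell and the picture viewer there is one more tool, called after "Call:" as a command line: name --pt "numbers of a row" for each row, then --argument value for the rest. play_rows: Moves the arm, as the interface text tells. Its arguments: {"type":"object","properties":{"grip":{"type":"array","items":{"type":"number"}},"offset":{"type":"array","items":{"type":"array","items":{"type":"number"}}},"yaw":{"type":"array","items":{"type":"number"}},"grip_force":{"type":"number"}},"required":["grip","offset","yaw"]}

```bash
mkdir -p pics; ls; python3 - <<'E'
from station import manip, cams, job
import cv2
for n in ("scene","top"):
    im=cams.read_camera(n); cv2.imwrite(f"pics/{n}0.png",im[:,:,::-1])
    i=cams.camera_info(n); print(n,i)
print(manip.sense())
E
```

```text
pics
scene {'mtx': array([[516.88002895,   0.        , 311.04447874],
       [  0.        , 516.88002895, 190.23862541],
       [  0.        ,   0.        ,   1.        ]]), 'eye': array([1242.68505125, -681.88796783,  985.53565527]), 'attitude': array([[ 0.693133  , -0.49986884,  0.51932436],
       [ 0.72067962,  0.46690093, -0.51246893],
       [ 0.01369422,  0.72947561,  0.68386973]])}
top {'mtx': array([[496.86440493,   0.        , 317.67160634],
       [  0.        , 496.86440493, 198.98007199],
       [  0.        ,   0.        ,   1.        ]]), 'eye': array([ 346.87940144,    7.58127588, 1623.5659231 ]), 'attitude': array([[-0.01523662,  0.99150479, -0.12917466],
       [-0.99987885, -0.0155202 , -0.00118899],
       [-0.00318371,  0.12914089,  0.99162114]])}
{'time': 0.1, 'joint_positions': array([ 8.93606999e-01,  3.13407929e-01,  1.49836110e+00, -9.95398406e-06,
        1.33102274e+00, -2.23377965e-01]), 'dq': array([-0.00049037, -0.00117832, -0.00139077,  0.00141041, -0.00243025,
       -0.00161129]), 'tau': array([ 1.97058871e-03, -4.12904155e+01, -2.60142356e+01, -1.86806469e-04,
        3.08704097e-03, -1.42986781e-05]), 'ee_pos': array([230.02253677, 471.6891245 , 249.78519807]), 'tool_rot': array([[-8.98783698e-01,  4.38391732e-01, -7.43836025e-04],
       [ 4.38392288e-01,  8.98783243e-01, -9.40573563e-04],
       [ 2.56207681e-04, -1.17146416e-03, -9.99999281e-01]]), 'contact_force': array([-0.04197529, -0.38282445, -0.38363506]), 'torque': array([-0.02430256,  0.02494755, -0.03228667]), 'grip_width': 85.50633786382095}
```

View pics/top0.png

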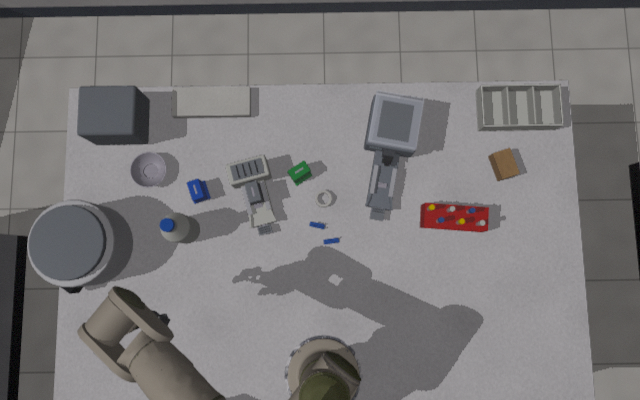

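View pics/scene0.png

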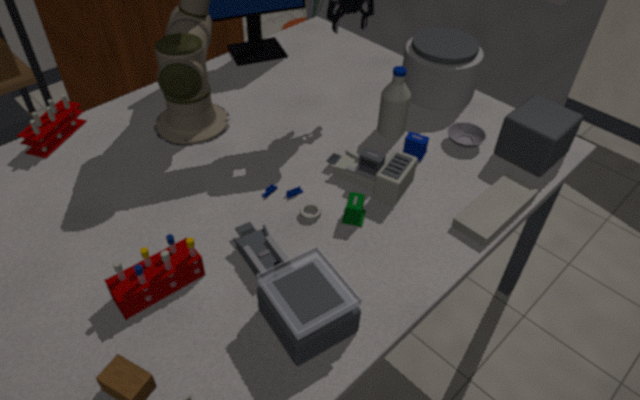

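```bash
cat > h.py <<'E'
import numpy as np, cv2
from station import manip, cams, job
def ray(n,u,v,i=None):
    i=i or cams.camera_info(n); K=i['mtx']; x=(u-K[0,2])/K[0,0]; y=(v-K[1,2])/K[1,1]
    if n=='wrist':
        r=np.hypot(x,y); s=np.sin(r)/r if r>1e-9 else 1; d=np.array([x*s,-y*s,-np.cos(r)])
    else: d=np.array([x,-y,-1.])
    return i['eye'],i['attitude']@d
def onz(n,u,v,z,i=None):
    e,d=ray(n,u,v,i); return e+d*(z-e[2])/d[2]
def proj(n,P,i=None):
    i=i or cams.camera_info(n); K=i['mtx']; c=i['attitude'].T@(np.asarray(P,float)-i['eye']); p=np.array([c[0],-c[1],-c[2]])
    if n=='wrist':
        th=np.arctan2(np.hypot(p[0],p[1]),p[2]); q=p[:2]/max(np.hypot(p[0],p[1]),1e-9)*th
    else: q=p[:2]/p[2]
    return q*K[0,0]+K[:2,2]
E
python3 - <<'E'
import cv2, numpy as np
t=cv2.imread('pics/top0.png'); s=cv2.imread('pics/scene0.png')
a=cv2.resize(t[140:240,220:420],None,fx=4,fy=4,interpolation=cv2.INTER_CUBIC)
b=cv2.resize(s[140:190,320:420],None,fx=4,fy=4,interpolation=cv2.INTER_CUBIC)
b2=cv2.resize(s[210:260,220:320],None,fx=4,fy=4,interpolation=cv2.INTER_CUBIC)
cv2.imwrite('pics/crop1.png',np.vstack([a,np.hstack([b,b2])]))
E
```

```text
(no output)
```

View pics/crop1.png

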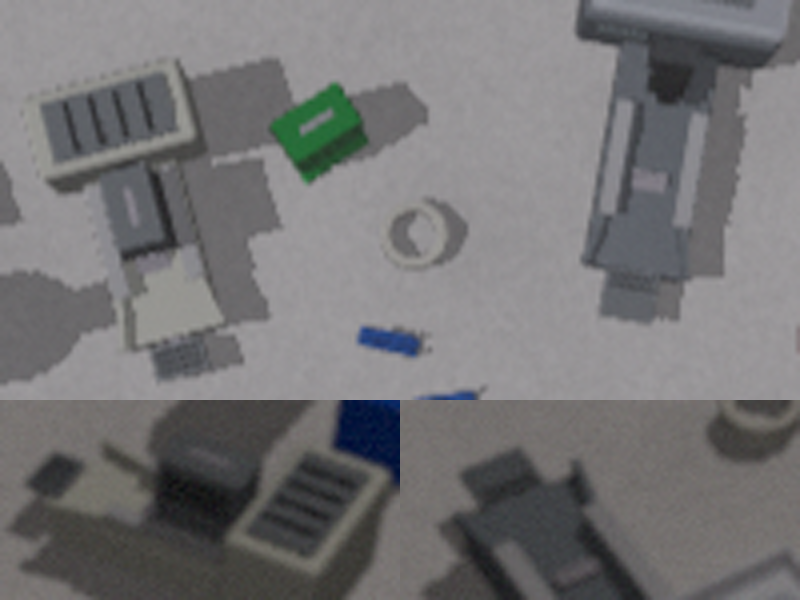

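```bash
python3 - <<'E'
from h import *
f=lambda u,v,z:onz('top',220+u/4,140+v/4,z)[:2]
def show(n,near,far,dx):
    d=far-near; print(n,near.round(1),far.round(1),'len',np.linalg.norm(d).round(1),'exp',dx,'ang',np.degrees(np.arctan2(d[1],d[0])).round(1))
show('ch pad-pack',f(182,360,28),f(135,210,92),120)
show('ch endmid-pack',f(176,337,32),f(135,210,92),102)
show('ch block near edge y', f(50,188,89),f(200,150,89),130)
show('ch block far edge y', f(25,100,89),f(178,60,89),130)
show('mx pad-mark',f(645,297,28),f(650,180,30),119)
show('mx pad-bracket',f(645,297,28),f(668,65,34),0)
show('mx lips L', f(612,213,42),f(625,98,42),94)
show('mx lips R', f(683,225,42),f(698,130,42),94)
show('mx open end', f(587,262,38),f(687,275,38),75)
E
```

```text
ch pad-pack [456.8 178.7] [569.9 208.2] len 116.8 exp 120 ang 14.7
ch endmid-pack [475.1 183. ] [569.9 208.2] len 98.0 exp 102 ang 14.9
ch block near edge y [588.7 275.1] [617.  157.7] len 120.7 exp 130 ang -76.5
ch block far edge y [659.  295.2] [689.2 174.9] len 124.1 exp 130 ang -75.9
mx pad-mark [ 501.9 -194.7] [ 596.9 -201.5] len 95.3 exp 119 ang -4.1
mx pad-bracket [ 501.9 -194.7] [ 690.9 -218.7] len 190.6 exp 0 ang -7.2
mx lips L [ 568.7 -168.6] [ 662.5 -181.9] len 94.8 exp 94 ang -8.1
mx lips R [ 558.1 -225.3] [ 635.3 -240. ] len 78.6 exp 94 ang -10.8
mx open end [ 529.8 -147.8] [ 518.1 -227.7] len 80.7 exp 75 ang -98.4
```

Call:
play_rows --grip '[85,85,60,30,0,0,0,0,0,0,0,0]' --pt "0 0 60" --pt "20 -20 90" --pt "60 -65 90" --pt "100 -110 90" --pt "140 -155 90" --pt "180 -200 90" --pt "220 -245 90" --pt "254 -286 90" --pt "254 -286 40" --pt "254 -286 0" --pt "254 -286 0" --pt "254 -286 0" --yaw '[0,10,20,30,40,40,40,40,40,40,40,40]'

```text
time: 1.6
ee_pos: [484.7, 186.1, 252.0]
tool_rot: [[-0.97, -0.242, 0.002], [-0.242, 0.97, 0.0], [-0.002, -0.0, -1.0]]
contact_force: [0.7, 0.9, -0.3]
grip_width: 0.1
```

```bash
python3 - <<'E'
from h import *
s=manip.sense(); print(s['time'],s['ee_pos'],s['contact_force'],np.degrees(np.arctan2(s['tool_rot'][1,1],s['tool_rot'][0,1])),s['joint_positions'])
i=cams.camera_info('wrist'); im=cams.read_camera('wrist'); import pickle; pickle.dump(i,open('w1.pkl','wb'))
cv2.imwrite('pics/w1raw.png',im[:,:,::-1]); print(i)
cv2.imwrite('pics/w1.png',cv2.resize(im[:,:,::-1],None,fx=1.25,fy=1.25))
print([proj('wrist',P,i).round(0) for P in ([457,179,28],[570,208,92],[542,200,30])])
E
```

```text
1.6 [484.73495491 186.08670294 252.04836061] [ 0.6656771   0.91319146 -0.26449767] 104.01589788097952 [ 1.40655719e-01  2.97604226e-01  1.51369652e+00 -3.13371900e-05
  1.32789132e+00 -1.67475701e+00]
{'mtx': array([[309.70691629,   0.        , 318.39402611],
       [  0.        , 309.70691629, 198.56343843],
       [  0.        ,   0.        ,   1.        ]]), 'eye': array([417.51356875, 170.34329351, 376.6676707 ]), 'attitude': array([[-2.41215826e-01, -9.34392823e-01, -2.62154492e-01],
       [ 9.70471233e-01, -2.32049035e-01, -6.58698120e-02],
       [ 7.15582820e-04, -2.70302234e-01,  9.62775254e-01]])}
[array([317., 150.]), array([318., 270.]), array([317., 223.])]
```

View pics/w1.png

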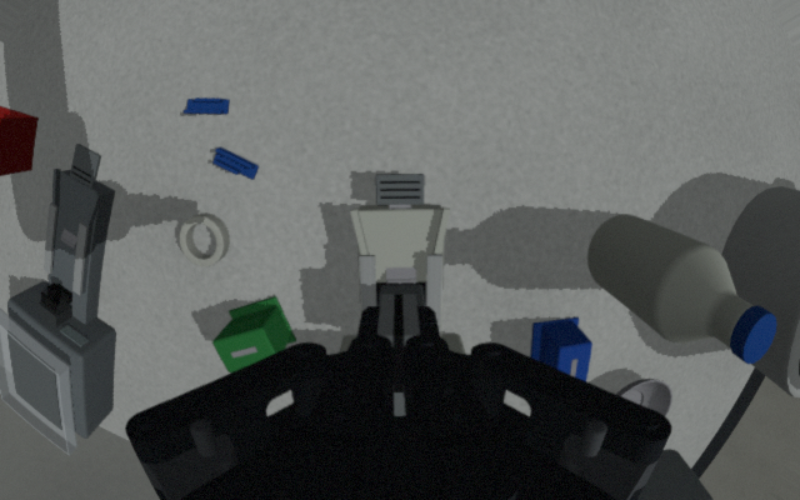

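```bash
python3 - <<'E'
from h import *; import pickle
i=pickle.load(open('w1.pkl','rb')); f=lambda u,v,z:onz('wrist',u/1.25,v/1.25,z,i)[:2].round(1)
print('pad c',f(400,190,28),'pad corners',f(376,175,28),f(424,175,28),f(376,205,28),f(424,205,28))
print('open end floor',f(399.5,208,34),f(352,208,38),f(447,208,38)); print('lip start',f(367,255,42),f(434,255,42),f(375,255,42),f(428,255,42))
print('tooth?',f(400,275,33))
print('mixer pad',f(88,160,28),'open',f(53,170,38),f(111,183,38),'tooth',f(67,237,33))
E
```

```text
pad c [459.  182.8] pad corners [450.9 158.5] [440.4 200.4] [477.6 164.9] [467.  207.3]
open end floor [474.2 186.1] [483.5 144.8] [463.1 226.9]
lip start [521.6 167.6] [507.  226.4] [519.8 174.6] [508.3 221.1]
tooth? [536.1 202. ]
mixer pad [ 496.3 -173.3] open [ 514.9 -229. ] [ 513.4 -122.7] tooth [ 595.1 -203.5]
```

Call:
play_rows --grip '[0,0,0,0,0,0]' --pt "-26 -4 -50" --pt "-26 -4 -105" --pt "-26 -4 -150" --pt "-26 -4 -180" --pt "-26 -4 -195" --pt "-26 -4 -195" --yaw '[0,0,0,0,0,0]'

```text
time: 2.4
ee_pos: [458.7, 182.0, 55.8]
tool_rot: [[-0.97, -0.242, 0.001], [-0.242, 0.97, 0.0], [-0.001, -0.0, -1.0]]
contact_force: [0.6, -0.2, 0.7]
grip_width: -0.3
```

Call:
play_rows --grip '[0,0,0,0,0]' --pt "0 0 -5" --pt "0 0 -10" --pt "0 0 -12" --pt "0 0 -14" --pt "0 0 -14" --yaw '[0,0,0,0,0]'

```text
time: 3.02
ee_pos: [458.5, 181.9, 41.5]
tool_rot: [[-0.97, -0.242, 0.001], [-0.242, 0.97, 0.0], [-0.001, -0.0, -1.0]]
contact_force: [2.1, 1.2, 3.1]
grip_width: -0.2
```

Call:
play_rows --grip '[0,0,0,0]' --pt "0 0 -1" --pt "0 0 -1" --pt "0 0 -2" --pt "0 0 -2" --yaw '[0,0,0,0]'

```text
time: 3.52
ee_pos: [458.3, 181.9, 39.3]
tool_rot: [[-0.97, -0.242, 0.0], [-0.242, 0.97, 0.0], [-0.0, -0.0, -1.0]]
contact_force: [2.4, 1.3, 3.7]
grip_width: 0.1
```

```bash
python3 - <<'E'
from h import *; import pickle
s=manip.sense(); print(s['ee_pos'],s['contact_force'])
i=cams.camera_info('wrist'); im=cams.read_camera('wrist'); pickle.dump(i,open('w2.pkl','wb'))
t=cams.read_camera('top'); t0=cv2.imread('pics/top0.png')
cv2.imwrite('pics/w2raw.png',im[:,:,::-1]); cv2.imwrite('pics/t2raw.png',t[:,:,::-1])
a=cv2.resize(im[100:400,120:520,::-1],None,fx=1,fy=1)
b=cv2.resize(t[150:250,220:320,::-1],None,fx=3,fy=3,interpolation=cv2.INTER_CUBIC)
cv2.imwrite('pics/w2.png',np.hstack([a,b]))
E
```

```text
[458.33402747 181.86532293  39.32229774] [2.43232167 1.25047887 3.71579423]
```

View pics/w2.png

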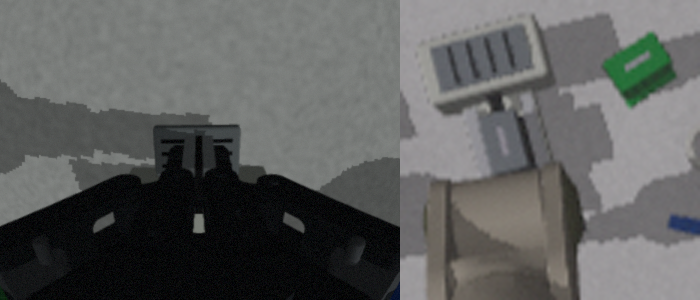

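Call:
play_rows --grip '[0,0,40,85,85,85,85]' --pt "0 0 10" --pt "0 0 60" --pt "0 0 110" --pt "30 7 125" --pt "60 15 125" --pt "60 15 125" --pt "60 15 125" --yaw '[0,0,0,0,0,0,0]'

```text
time: 4.5
ee_pos: [517.0, 196.7, 163.9]
tool_rot: [[-0.97, -0.242, -0.002], [-0.242, 0.97, -0.0], [0.002, 0.0, -1.0]]
contact_force: [0.3, -0.5, 0.5]
grip_width: 85.1
```

```bash
python3 - <<'E'
from h import *; import pickle
s=manip.sense(); print(s['time'],s['ee_pos'],s['contact_force'])
i=cams.camera_info('wrist'); im=cams.read_camera('wrist'); pickle.dump(i,open('w3.pkl','wb'))
t=cams.read_camera('top')
cv2.imwrite('pics/w3raw.png',im[:,:,::-1]); cv2.imwrite('pics/t3raw.png',t[:,:,::-1])
print([proj('wrist',P,i).round(0) for P in ([560,207,92],[543,203,30])])
a=im[100:400,120:520,::-1]
b=cv2.resize(t[150:250,220:320,::-1],None,fx=3,fy=3,interpolation=cv2.INTER_CUBIC)
cv2.imwrite('pics/w3.png',np.hstack([a,b]))
E
```

```text
4.5 [517.04016765 196.73160493 163.8756714 ] [ 0.282556   -0.51976879  0.46783889]
[array([316., 276.]), array([317., 224.])]
```

View pics/w3.png

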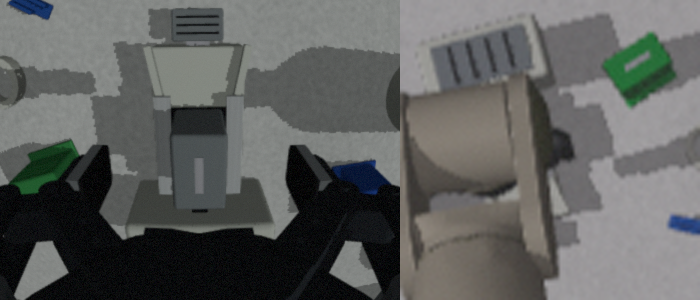

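```bash
python3 - <<'E'
from h import *; import pickle
i=pickle.load(open('w3.pkl','rb')); f=lambda u,v,z:onz('wrist',u+120,v+100,z,i)[:2]
a,b,c,d=f(172,136,92),f(227,136,92),f(175,209,92),f(224,209,92)
print(a,b,c,d,np.linalg.norm(a-b),np.linalg.norm(c-d),np.linalg.norm(a-c)); m,n=(a+b)/2,(c+d)/2; print('pack',(m+n)/2, np.degrees(np.arctan2(*(n-m)[::-1])))
print('pad',f(197,24.5,28),'lips',f(152,97,42),f(244,97,42),(f(152,97,42)+f(244,97,42))/2, 'open end',(f(146,45,38)+f(245,45,38))/2)
E
```

```text
[533.26532921 183.20289849] [524.1808426  219.89738613] [592.84598304 198.14911852] [583.82600954 234.75480845] 37.80229252682548 37.70061613832352 61.42673526045014
pack [558.5295411 209.0010529] 14.034971221892619
pad [458.16356916 182.1104491 ] lips [524.34679524 159.97753871] [505.92428718 234.24073345] [515.13554121 197.10913608] open end [473.99243219 184.76212406]
```

Call:
play_rows --grip '[85,85,85,85,85,30,30,30,30,30,30]' --pt "42.5 11.5 0" --pt "42.5 11.5 -30" --pt "42.5 11.5 -70" --pt "42.5 11.5 -90" --pt "42.5 11.5 -96" --pt "42.5 11.5 -96" --pt "42.5 11.5 -96" --pt "42.5 11.5 -96" --pt "42.5 11.5 -96" --pt "42.5 11.5 -96" --pt "42.5 11.5 -96" --yaw '[0,0,0,0,0,0,0,0,0,0,0]' --grip_force 40

```text
time: 5.98
ee_pos: [561.1, 208.5, 69.4]
tool_rot: [[-0.97, -0.242, 0.002], [-0.242, 0.97, 0.0], [-0.002, -0.0, -1.0]]
contact_force: [-1.6, -0.5, 5.8]
grip_width: 39.3
```

Call:
play_rows --grip '[30,30,30,30]' --pt "-4.8 -1.2 0" --pt "-9.7 -2.4 0" --pt "-19.4 -4.8 0" --pt "-29.1 -7.3 0" --yaw '[0,0,0,0]'

```text
time: 6.48
ee_pos: [532.1, 201.1, 69.2]
tool_rot: [[-0.97, -0.242, 0.003], [-0.242, 0.97, 0.001], [-0.004, -0.0, -1.0]]
contact_force: [3.0, 0.0, 5.5]
grip_width: 40.0
```

Call:
play_rows --grip '[30,30,30,30,30,30]' --pt "-12 -3 0" --pt "-24 -6 0" --pt "-36 -9 0" --pt "-48 -12 0" --pt "-60 -15 0" --pt "-60 -15 0" --yaw '[0,0,0,0,0,0]'

```text
time: 7.22
ee_pos: [471.0, 185.9, 69.2]
tool_rot: [[-0.97, -0.242, 0.001], [-0.242, 0.97, -0.0], [-0.0, -0.0, -1.0]]
contact_force: [-4.2, -1.3, 12.4]
grip_width: 39.4
```

Call:
play_rows --grip '[30,30,30,30]' --pt "0 0 2" --pt "0 0 5" --pt "0 0 12" --pt "0 0 20" --yaw '[0,0,0,0]'

```text
time: 7.72
ee_pos: [471.4, 186.0, 88.6]
tool_rot: [[-0.97, -0.242, -0.0], [-0.242, 0.97, -0.0], [0.0, -0.0, -1.0]]
contact_force: [0.1, -0.2, -2.1]
grip_width: 39.3
```

Call:
play_rows --grip '[30,30,30,30,30,30,30,30,30,30,30,30]' --pt "0 0 30" --pt "0 0 70" --pt "10 -30 105" --pt "25 -75 110" --pt "40 -125 110" --pt "55 -175 110" --pt "70 -225 110" --pt "85 -275 110" --pt "100 -325 110" --pt "115 -370 110" --pt "120 -388 110" --pt "120 -388 110" --yaw '[0,0,-2,-5,-8,-11,-14,-17,-20,-22,-22,-22]'

```text
time: 9.22
ee_pos: [591.4, -202.4, 198.1]
tool_rot: [[-0.99, 0.14, -0.0], [0.14, 0.99, 0.0], [0.001, 0.0, -1.0]]
contact_force: [-0.5, 0.2, -2.5]
grip_width: 39.8
```

```bash
python3 - <<'E'
from h import *; import pickle
s=manip.sense(); print(s['time'],s['ee_pos'],s['contact_force'],np.degrees(np.arctan2(-s['tool_rot'][1,0],-s['tool_rot'][0,0])))
i=cams.camera_info('wrist'); im=cams.read_camera('wrist'); pickle.dump(i,open('w4.pkl','wb'))
cv2.imwrite('pics/w4raw.png',im[:,:,::-1])
cv2.imwrite('pics/w4.png',cv2.resize(im[0:300,120:520,::-1],None,fx=2,fy=2,interpolation=cv2.INTER_CUBIC))
E
```

```text
9.225 [ 591.39519513 -202.35485679  198.11790041] [-0.46327798  0.21636663 -2.50444561] -8.046510953168893
```

View pics/w4.png

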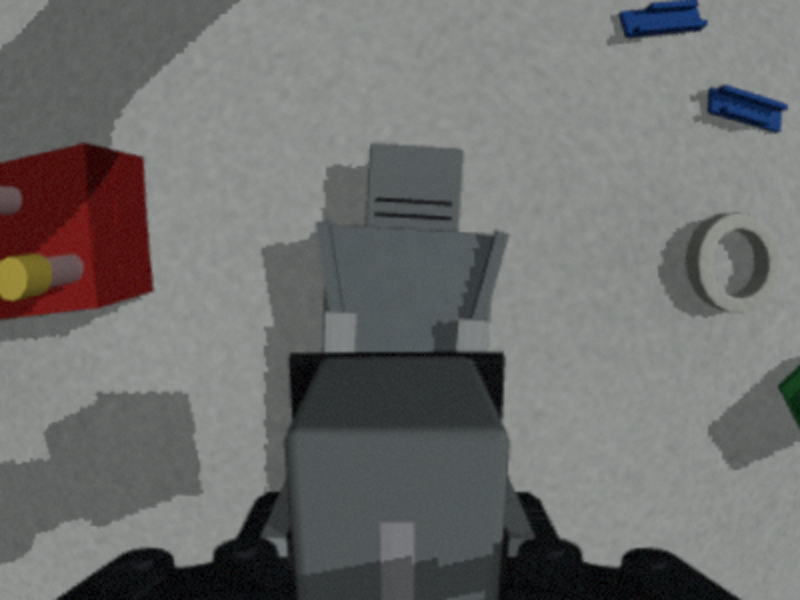

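```bash
python3 - <<'E'
from h import *; import pickle
i=pickle.load(open('w4.pkl','rb')); f=lambda u,v,z:onz('wrist',u/2+120,v/2,z,i)[:2]
def pr(n,a,b):
    d=b-a; print(n,a.round(1),b.round(1),'mid',((a+b)/2).round(1),'len',np.linalg.norm(d).round(1),'normal ang',(np.degrees(np.arctan2(d[1],d[0]))-90).round(1))
pr('open end',f(318,224,38),f(507,235,38))
pr('lip outer',f(326,313,42),f(489,320,42)); pr('lip inner',f(355,314,42),f(458,319,42))
pr('pad far',f(370,144,28),f(463,150,28)); pr('pad near',f(369,223,28),f(462,229,28))
z=198.1-8.6-30  # pack lifted ~20
pr('foot rear',f(290,354,49+110+6),f(503,354,165))
pr('pack top rear',f(287,432,221),f(507,432,221))
E
```

```text
open end [ 515.2 -227. ] [ 532.  -141.9] mid [ 523.6 -184.5] len 86.7 normal ang -11.2
lip outer [ 556.1 -229.3] [ 569.8 -155.6] mid [ 563.  -192.4] len 75.0 normal ang -10.5
lip inner [ 558.6 -216.2] [ 567.5 -169.8] mid [ 563. -193.] len 47.2 normal ang -10.9
pad far [ 480.8 -198.4] [ 489.4 -155.6] mid [ 485.1 -177. ] len 43.7 normal ang -11.4
pad near [ 518.2 -204.3] [ 527.  -161.2] mid [ 522.6 -182.8] len 43.9 normal ang -11.5
foot rear [ 551.  -224.3] [ 558.9 -168.9] mid [ 554.9 -196.6] len 55.9 normal ang -8.1
pack top rear [ 554.7 -216.1] [ 560.2 -177.9] mid [ 557.5 -197. ] len 38.6 normal ang -8.1
```

Call:
play_rows --grip '[30,30,30,30,30,30,30,30,30]' --pt "-32 8 0" --pt "-64 16 0" --pt "-64 16 -40" --pt "-64 16 -80" --pt "-64 16 -105" --pt "-64 16 -117" --pt "-64 16 -123" --pt "-64 16 -127" --pt "-64 16 -127" --yaw '[-3,-3,-3,-3,-3,-3,-3,-3,-3]'

```text
time: 10.4
ee_pos: [527.7, -185.9, 71.7]
tool_rot: [[-0.982, 0.191, 0.001], [0.191, 0.982, -0.0], [-0.001, -0.0, -1.0]]
contact_force: [0.8, -1.3, -1.8]
grip_width: 39.2
```

Call:
play_rows --grip '[30,30,30]' --pt "0 0 -1" --pt "0 0 -2" --pt "0 0 -2" --yaw '[0,0,0]'

```text
time: 10.78
ee_pos: [527.6, -186.0, 69.4]
tool_rot: [[-0.982, 0.191, 0.0], [0.191, 0.982, -0.0], [-0.0, -0.0, -1.0]]
contact_force: [-0.6, -0.5, -1.8]
grip_width: 39.9
```

```bash
python3 - <<'E'
from h import *; import pickle
s=manip.sense(); print(s['time'],s['ee_pos'],s['contact_force'],s['torque'])
im=cams.read_camera('wrist'); b=cams.read_camera('top')[140:240,340:440]
cv2.imwrite('pics/w5.png',np.hstack([im[100:400,120:520,::-1],cv2.resize(b[:,:,::-1],None,fx=3,fy=3,interpolation=cv2.INTER_CUBIC)]))
E
```

```text
10.775 [ 527.62729045 -185.98779193   69.38671296] [-0.59332652 -0.51679032 -1.79783672] [ 0.0019371  -0.00887183 -0.01324892]
```

View pics/w5.png

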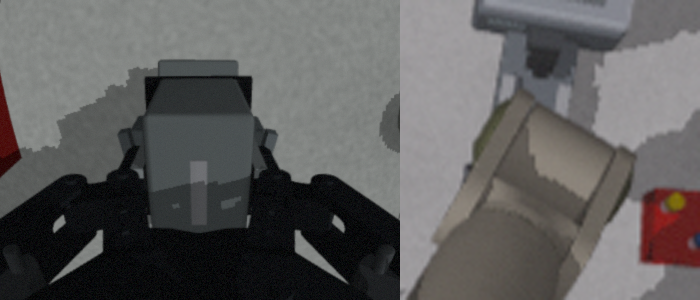

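Call:
play_rows --grip '[30,30,30]' --pt "0 0 -0.7" --pt "0 0 -1.4" --pt "0 0 -1.4" --yaw '[0,0,0]'

```text
time: 11.25
ee_pos: [527.8, -186.1, 69.2]
tool_rot: [[-0.982, 0.191, 0.001], [0.191, 0.982, -0.001], [-0.001, -0.0, -1.0]]
contact_force: [-5.6, 1.9, 10.6]
grip_width: 39.5
```

Call:
play_rows --grip '[30,30,30,30,30,30]' --pt "0 0 0.8" --pt "4.9 -1 0.8" --pt "9.8 -1.9 0.8" --pt "14.7 -2.9 0.8" --pt "19.6 -3.8 0.8" --pt "24.5 -4.8 0.8" --yaw '[0,0,0,0,0,0]'

```text
time: 12.0
ee_pos: [552.4, -190.9, 69.3]
tool_rot: [[-0.982, 0.191, 0.0], [0.191, 0.982, -0.0], [-0.0, -0.0, -1.0]]
contact_force: [-3.3, 0.3, 6.4]
grip_width: 39.6
```

Call:
play_rows --grip '[30,30,30,30,30,30,30]' --pt "4.9 -1 0.3" --pt "9.8 -1.9 0.3" --pt "14.7 -2.9 0.3" --pt "19.6 -3.8 0.3" --pt "24.5 -4.8 0.3" --pt "29.4 -5.7 0.3" --pt "34.3 -6.7 0.3" --yaw '[0,0,0,0,0,0,0]'

```text
time: 12.88
ee_pos: [586.7, -197.6, 69.3]
tool_rot: [[-0.982, 0.191, 0.0], [0.191, 0.982, -0.0], [-0.0, -0.0, -1.0]]
contact_force: [-2.5, 0.2, 5.7]
grip_width: 39.8
```

Call:
play_rows --grip '[30,30,30,30,30,30]' --pt "3.4 -0.7 0.2" --pt "6.9 -1.3 0.2" --pt "10.3 -2 0.2" --pt "13.7 -2.7 0.2" --pt "17.2 -3.3 0.2" --pt "19.6 -3.8 0.2" --yaw '[0,0,0,0,0,0]'

```text
time: 13.62
ee_pos: [606.2, -201.3, 69.3]
tool_rot: [[-0.982, 0.191, -0.0], [0.191, 0.982, -0.0], [0.0, -0.0, -1.0]]
contact_force: [-2.1, 1.0, 5.6]
grip_width: 39.8
```

Call:
play_rows --grip '[30,30,30,30,30]' --pt "1.5 -0.3 0" --pt "2.9 -0.6 0" --pt "4.4 -0.9 0" --pt "5.9 -1.1 0" --pt "5.9 -1.1 0" --yaw '[0,0,0,0,0]'

```text
time: 14.25
ee_pos: [612.1, -202.4, 69.3]
tool_rot: [[-0.982, 0.191, 0.0], [0.191, 0.982, -0.0], [-0.0, -0.0, -1.0]]
contact_force: [-2.5, 0.0, 4.6]
grip_width: 39.4
```

Call:
play_rows --grip '[30,30,30,30,30]' --pt "1.5 -0.3 0" --pt "2.9 -0.6 0" --pt "4.4 -0.9 0" --pt "5.9 -1.1 0" --pt "5.9 -1.1 0" --yaw '[0,0,0,0,0]'

```text
time: 14.88
ee_pos: [617.9, -203.5, 69.4]
tool_rot: [[-0.982, 0.191, 0.0], [0.191, 0.982, -0.0], [-0.0, -0.0, -1.0]]
contact_force: [-3.0, 1.1, 5.0]
grip_width: 39.8
```

Call:
play_rows --grip '[30,30,30,30,30]' --pt "1.5 -0.3 0" --pt "2.9 -0.6 0" --pt "4.4 -0.9 0" --pt "5.9 -1.1 0" --pt "5.9 -1.1 0" --yaw '[0,0,0,0,0]'

```text
time: 15.5
ee_pos: [623.8, -204.6, 69.4]
tool_rot: [[-0.982, 0.191, 0.0], [0.191, 0.982, -0.0], [-0.0, -0.0, -1.0]]
contact_force: [-3.1, 0.7, 4.8]
grip_width: 39.2
```

Call:
play_rows --grip '[30,30,30,30]' --pt "1.5 -0.3 0" --pt "2.9 -0.6 0" --pt "3.9 -0.8 0" --pt "3.9 -0.8 0" --yaw '[0,0,0,0]'

```text
time: 16.0
ee_pos: [627.6, -205.4, 69.4]
tool_rot: [[-0.982, 0.191, 0.0], [0.191, 0.982, -0.0], [-0.0, -0.0, -1.0]]
contact_force: [-2.2, 0.6, 5.4]
grip_width: 39.6
```

Call:
play_rows --grip '[30,30,30,30,30]' --pt "1.5 -0.3 0" --pt "2.9 -0.6 0" --pt "4.4 -0.9 0" --pt "5.9 -1.1 0" --pt "5.9 -1.1 0" --yaw '[0,0,0,0,0]'

```text
time: 16.62
ee_pos: [632.8, -206.4, 69.4]
tool_rot: [[-0.982, 0.191, -0.002], [0.191, 0.982, 0.0], [0.002, 0.0, -1.0]]
contact_force: [-7.5, 0.9, 8.8]
grip_width: 39.2
```

Call:
play_rows --grip '[30,30,30]' --pt "1 -0.2 0" --pt "2 -0.4 0" --pt "2 -0.4 0" --yaw '[0,0,0]'

```text
time: 17.0
ee_pos: [634.7, -206.7, 69.4]
tool_rot: [[-0.982, 0.191, -0.003], [0.191, 0.982, 0.001], [0.003, 0.0, -1.0]]
contact_force: [-8.7, 1.8, 8.6]
grip_width: 39.7
```

Call:
play_rows --grip '[30,30,30]' --pt "1 -0.2 0" --pt "2 -0.4 0" --pt "2 -0.4 0" --yaw '[0,0,0]'

```text
time: 17.38
ee_pos: [636.5, -207.1, 69.4]
tool_rot: [[-0.982, 0.191, -0.003], [0.191, 0.982, 0.001], [0.003, 0.0, -1.0]]
contact_force: [-9.9, 1.9, 10.4]
grip_width: 39.8
```

Call:
play_rows --grip '[30,30,30]' --pt "0.8 -0.2 0" --pt "1.5 -0.3 0" --pt "1.5 -0.3 0" --yaw '[0,0,0]'

```text
time: 17.75
ee_pos: [638.3, -207.5, 69.4]
tool_rot: [[-0.982, 0.191, -0.002], [0.191, 0.982, 0.0], [0.002, 0.0, -1.0]]
contact_force: [-7.2, 1.9, 8.8]
grip_width: 39.3
```

```bash
python3 - <<'E'
from h import *; import pickle
i=cams.camera_info('wrist'); im=cams.read_camera('wrist'); pickle.dump(i,open('w6.pkl','wb'))
cv2.imwrite('pics/w6raw.png',im[:,:,::-1])
for z in (28,25,22): print(z,[proj('wrist',[*p,z],i).round(1) for p in ([480.8,-198.4],[489.4,-155.6],[518.2,-204.3],[527,-161.2])])
print('foot rear at floor+6',[onz('wrist',*p,36,i) for p in ((270,200),)])
cv2.imwrite('pics/w6.png',cv2.resize(im[0:220,200:440,::-1],None,fx=2.7,fy=2.7,interpolation=cv2.INTER_CUBIC))
E
```

```text
28 [array([279. , -33.6]), array([357.8, -33.2]), array([280.1,  26.2]), array([362.4,  27.1])]
25 [array([279.6, -31.4]), array([357.2, -31. ]), array([280.8,  27.7]), array([361.6,  28.6])]
22 [array([280.2, -29.2]), array([356.6, -28.8]), array([281.4,  29.1]), array([360.9,  30. ])]
foot rear at floor+6 [array([ 609.51266296, -227.71370725,   36.        ])]
```

View pics/w6.png

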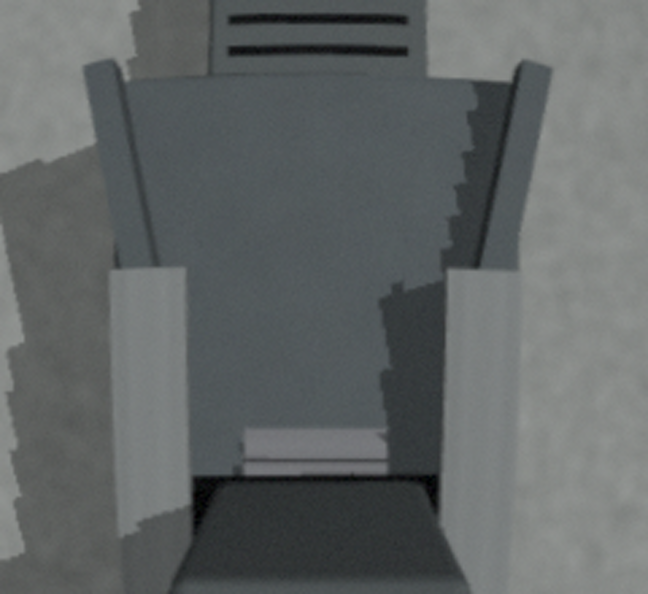

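Call:
play_rows --grip '[30,30,30,30]' --pt "-0.8 0.2 0" --pt "-1.5 0.3 0" --pt "-2.2 0.4 0" --pt "-2.2 0.4 0" --yaw '[0,0,0,0]'

```text
time: 18.3
ee_pos: [636.9, -207.2, 69.3]
tool_rot: [[-0.982, 0.191, 0.0], [0.191, 0.982, -0.0], [-0.0, -0.0, -1.0]]
contact_force: [0.5, -0.5, 5.2]
grip_width: 39.8
```

Call:
play_rows --grip '[30,30,30]' --pt "-0.7 0.1 0" --pt "-1.5 0.3 0" --pt "-1.5 0.3 0" --yaw '[0,0,0]'

```text
time: 18.68
ee_pos: [635.2, -206.9, 69.4]
tool_rot: [[-0.982, 0.191, 0.0], [0.191, 0.982, -0.0], [-0.0, -0.0, -1.0]]
contact_force: [-0.4, -0.4, 4.6]
grip_width: 39.6
```

```bash
python3 - <<'E'
from h import *; import pickle
i=cams.camera_info('wrist'); im=cams.read_camera('wrist'); pickle.dump(i,open('w7.pkl','wb')); print(manip.sense()['contact_force'])
cv2.imwrite('pics/w7raw.png',im[:,:,::-1])
a=cv2.imread('pics/w6raw.png')
c=lambda m:cv2.resize(m[140:200,265:365],None,fx=4,fy=6,interpolation=cv2.INTER_CUBIC)
cv2.imwrite('pics/w7.png',np.hstack([c(a),c(im[:,:,::-1])]))
E
```

```text
[-0.1082032   0.21446045  5.20104603]
```

View pics/w7.png

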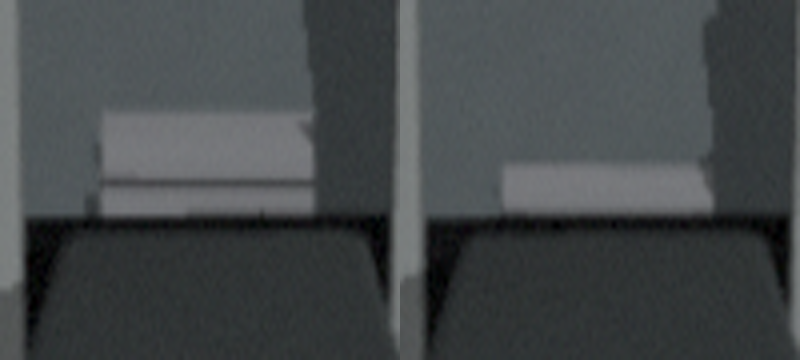

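Call:
play_rows --grip '[30,30,30,30,30,30]' --pt "1 -0.2 0" --pt "2 -0.4 0" --pt "3 -0.6 0" --pt "3.7 -0.7 0" --pt "4.4 -0.8 0" --pt "4.4 -0.8 0" --yaw '[0,0,0,0,0,0]'

```text
time: 19.48
ee_pos: [637.8, -207.4, 69.4]
tool_rot: [[-0.982, 0.191, -0.005], [0.191, 0.982, 0.001], [0.006, 0.0, -1.0]]
contact_force: [-11.4, 1.6, 12.7]
grip_width: 39.8
```

Call:
play_rows --grip '[30,30,30]' --pt "0.5 -0.1 0" --pt "1 -0.2 0" --pt "1 -0.2 0" --yaw '[0,0,0]'

```text
time: 19.85
ee_pos: [639.7, -207.7, 69.4]
tool_rot: [[-0.982, 0.191, -0.003], [0.191, 0.982, 0.001], [0.003, 0.0, -1.0]]
contact_force: [-7.1, 0.3, 8.7]
grip_width: 39.5
```

Call:
play_rows --grip '[30,30,30]' --pt "0.4 -0.1 0" --pt "0.8 -0.2 0" --pt "0.8 -0.2 0" --yaw '[0,0,0]'

```text
time: 20.23
ee_pos: [640.1, -207.8, 69.4]
tool_rot: [[-0.982, 0.191, -0.004], [0.191, 0.982, 0.001], [0.004, 0.0, -1.0]]
contact_force: [-10.3, 1.7, 11.5]
grip_width: 39.9
```

```bash
cat > prof.py <<'E'
from h import *
def pf(im): return cv2.cvtColor(im,cv2.COLOR_BGR2GRAY)[145:182,300:335].mean(1).round(0).astype(int)
if __name__=='__main__':
    import sys
    im=cams.read_camera('wrist')[:,:,::-1]; cv2.imwrite(sys.argv[1],im)
    print('w6',pf(cv2.imread('pics/w6raw.png'))); print('w7',pf(cv2.imread('pics/w7raw.png'))); print('now',pf(im)); print(manip.sense()['contact_force'])
E
python3 prof.py pics/w8raw.png
```

```text
w6 [ 87  87  87  86  86  86  87  87  87  86  86  86  89  97 113 116 117 117
 118 119 120 119 117 116 107  73  97 112 115 110  90  36  16  32  43  49
  49]
w7 [ 87  87  87  87  87  87  87  87  87  86  87  87  86  87  87  86  87  86
  87  87  86  88 103 115 119 121 119 118 118 109  83  33  16  31  43  49
  49]
now [ 86  88 103 114 118 119 119 119 119 118 118 117 116 116 117 118 119 118
 119 118 116 107  87  87 109 115 116 116 115 107  82  33  16  31  43  48
  49]
[-9.81837796  0.61190605 10.71621251]
```

Call:
play_rows --grip '[30,30,30,30,30]' --pt "-0.8 0.2 0" --pt "-1.6 0.3 0" --pt "-2.4 0.5 0" --pt "-3 0.6 0" --pt "-3 0.6 0" --yaw '[0,0,0,0,0]'

```text
time: 20.9
ee_pos: [639.2, -207.7, 69.3]
tool_rot: [[-0.982, 0.191, 0.002], [0.191, 0.982, -0.001], [-0.002, -0.0, -1.0]]
contact_force: [6.4, -2.0, 0.8]
grip_width: 39.6
```

```bash
python3 prof.py pics/w9raw.png; python3 - <<'E'
import cv2,numpy as np
c=lambda f:cv2.resize(cv2.imread(f)[130:190,265:365],None,fx=4,fy=6,interpolation=cv2.INTER_CUBIC)
cv2.imwrite('pics/w9.png',np.hstack([c('pics/w8raw.png'),c('pics/w9raw.png')]))
E
```

```text
w6 [ 87  87  87  86  86  86  87  87  87  86  86  86  89  97 113 116 117 117
 118 119 120 119 117 116 107  73  97 112 115 110  90  36  16  32  43  49
  49]
w7 [ 87  87  87  87  87  87  87  87  87  86  87  87  86  87  87  86  87  86
  87  87  86  88 103 115 119 121 119 118 118 109  83  33  16  31  43  49
  49]
now [ 86  86  86  89 104 118 119 119 119 119 118 119 118 116 116 117 118 119
 119 120 118 118 116 101  79 103 113 115 115 115 106  59  27  28  40  48
  48]
[ 5.29269643 -1.74620194  1.56017213]
```

View pics/w9.png

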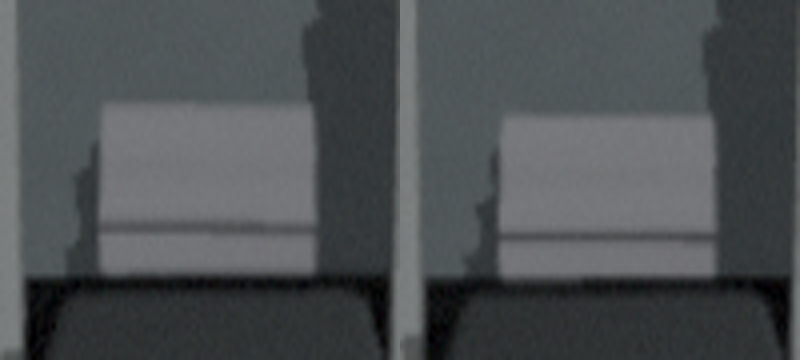

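Call:
play_rows --grip '[30,30,60,85,85,85,85,85,85,85]' --pt "0.8 -0.2 0" --pt "0.8 -0.2 0" --pt "0.8 -0.2 0" --pt "0.8 -0.2 0" --pt "0.8 -0.2 0" --pt "0.8 -0.2 20" --pt "0.8 -0.2 60" --pt "0.8 -0.2 110" --pt "-40 8 130" --pt "-40 8 130" --yaw '[0,0,0,0,0,0,0,0,0,0]'

```text
time: 22.2
ee_pos: [597.5, -199.2, 202.8]
tool_rot: [[-0.982, 0.191, 0.003], [0.191, 0.982, -0.002], [-0.003, -0.001, -1.0]]
contact_force: [0.1, -0.4, 0.4]
grip_width: 84.9
```

```bash
python3 - <<'E'
from h import *
s=manip.sense(); print(s['time'],s['ee_pos'],s['contact_force'])
im=cams.read_camera('wrist'); cv2.imwrite('pics/w10.png',cv2.resize(im[:,:,::-1],None,fx=1.25,fy=1.25))
E
```

```text
22.2 [ 597.54141166 -199.24304118  202.79736445] [ 0.06516886 -0.4117132   0.44053557]
```

View pics/w10.png

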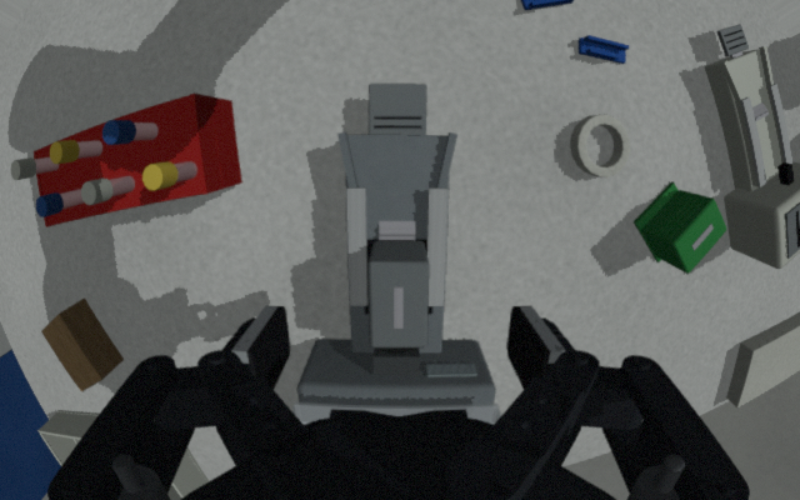

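The pack (398,295) sits in the mixer's rail with the catch tooth up behind it (397,230). The charger is empty, the other things are where they were, and the gripper is clear.

```bash
python3 -c "
from station import job; print(job.close_job())"
```

```text
the job is handed in; nothing more can be done
None
```

The battery pack is off the charger and latched on the mixer's rail. I handed the job in at about 22 s, with the gripper open and clear of everything.

- **Charger:** I pressed the catch pad straight down until the pack popped loose. I then gripped the pack, pulled it along the rail and lifted it off at the lead-in.
- **Mixer:** I set the pack on the lead-in and slid it in small steps. The readings at the ends of the moves stayed at or below about 17 N in total. That includes up to 13 N of downward press on the rail.
- **Click check:** My first pull-back, after the force had dropped, let the pack slide back about 3 mm. That drop was only the top of the ramp. After a further push of about 2 mm, a 3 mm pull-back moved the hand only 0.9 mm and met about 6 N. The close-up showed the catch tooth fully up behind the pack.
- **Last picture:** The pack is in place with the tooth up behind it, the charger is empty, and the tape roll, clamps and rack look undisturbed. The jug was out of that view.
- **Not measured:** I have no direct reading of how far the rubber buffer was squashed. The last push ended at about 10 N along the rail, with no steep climb in force.

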